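# Rake dry clay sticks square into the corner of a ware board

## Robot

A 7-joint arm with a two-finger parallel gripper is mounted at the origin on the work surface. World frame = base frame: x ahead of the robot, y to its left, z up, the work surface at z = 0. Lengths are in m, angles in rad, forces in N, time in s.
With the tool pointing down it reaches from about 0.425 to 0.975 m from the base axis. Payload 16.7 kg.
Tool frame: the origin (TCP) lies midway between the tips of the shut fingers; the grasp point (between the pads) lies 19 mm behind it (arm.grip_depth is the distance from the TCP to the grasp point, in m); z points along the fingers, y is the direction in which the jaws open and shut (so a half turn about z gives the same grasp; the last joint's range is limited). The gripper opens to 85 mm and grips with 20 to 120 N. Pads are 22 mm wide; open, the fingers measure 114 mm over their backs; the gripper's body (76 mm by 85 mm) begins 54 mm behind the grasp point. The pads swing forward as they close: fully open they stand 13 mm farther back than shut.
Start: joints at [-1.298, 0.426, 0.074, 1.606, -0.034, 1.111, -0.067], TCP at [0.277, 0.616, 0.231] pointing down, gripper open.
Joint ranges: [-2.85, 2.85], [-0.5, 2.14], [-1.23, 1.37], [0.21, 2.46], [-1.02, 4.16], [0.16, 2.05], [-2.73, 2.73]. Speed limits (rad/s): [1.89, 1.89, 2.39, 2.39, 3.01, 3.01, 3.01].

## Interface

Orientations are given as a unit quaternion [w, x, y, z].
In Python, from rig import sensors, get_image, camera_model, arm gives the robot as it stands.
- The arm moves only by the tool move_arm, never from a script. Its argument "rows" is a list of rows, each a list of 7 numbers: the shift along the world's x, y, z each as a share of 100 mm, from -1 to 1, then the turn, a rotation vector about the world's x, y, z each as a share of 1.5 rad, from -1 to 1, then the closure, from 0 (fully open) to 1 (shut). A call has 1 to 12 rows; each row is the pose to reach, as a shift and turn from the pose commanded when the call began; what a row does not reach only later rows make up. A row lasts 1/8 s, in which the tool goes at most 62.5 mm and 10.7 degrees, less where a joint would pass 70% of its speed; a pose out of reach is approached as far as the arm can. A call with a number of a shift or a turn outside -1 to 1 is refused whole. A call with a gripper value outside its range is refused whole. The fingers move at their own pace and stop on an object; the grip force is fixed at half the most. Time passes only in rows, so rows that repeat a pose let the fingers close. It gives the time, the measured TCP pose, the force and the opening at its end, in the units of the state.
- sensors.observe(): the state, without advancing time (a new reading comes with each control period).
- get_image(name): name is "scene" or "side" or "wrist"; returns the picture (480x640x3 uint8, blue, green, red); there is no depth.
- camera_model(name): a dict with "mtx" (3x3 intrinsics, pixels), "dist" ([k1, k2, p1, p2, k3] as OpenCV has them; the pictures are not rectified), "eye" and "attitude" of the camera in the world. Camera axes: x right, y down, z forward; pixel columns grow to the right and rows downward; lengths in m; the calibration is good to about 2 mm. A picture is of the moment at which its call begins: read the wrist's pose just before it. camera_model takes no time and is no camera call; for the wrist camera it gives the pose at the moment of the call.
- arm.sign_off(): hands the job in, once; it reports no verdict.
The state is a dict: "t": time; "qpos": joint angles; "qd": joint speeds; "effort": joint torques, N m; "ee_pos": TCP position; "ee_rot": TCP orientation; "force": force on the tool from outside, world axes, zero at the start; "wrist_torque": the same for the moment, N m; "grip_width": opening from 0.0 (shut) to 1.0 (fully open).
Only numpy, scipy, OpenCV 4.12 (cv2) and the standard library are available. Lean on these libraries where they do the work, as an engineer would, in place of code of your own. Each camera call takes 0.05 s, during which the arm holds its last target.

## Task

Bone-dry clay sticks lie scattered on the ware board and should go to the kiln as one tight, square row: take the wooden rake and, touching the brittle sticks with nothing but the rake, comb them sideways towards the board's side ledge until they lie parallel and you feel the whole row close up against it. Then rake along the sticks so that all their ends butt against the end ledge, feeling for the stop and pressing only lightly each time, with the row still tight against the side ledge. Finally stand the rake upright on its teeth on the bare table, clear of the board, and leave everything else where it is.

Things in the scene. Friction and masses are not known exactly. Their poses are not given: they have to be found in the camera images.
- board: Plywood ware board, 200 (x) by 300 (y) mm, held fast on the table. Origin: centre of its underside. Flat top face 12 mm above the table. Wooden ledges 15 mm thick, their tops 26 mm above the table (14 mm above the top face), run along two edges: the end ledge along the whole +x edge, the side ledge along the whole -y edge. The -x and +y edges are open.
- corner (a point): Inner corner where the two ledges meet, at the level of the board's top face: x = +85, y = -135, z = +12 mm in the board's frame, same axes as the board. The inner face of the end ledge is the plane x = 0 of this point, that of the side ledge its plane y = 0. The finished row of five sticks fills x from -100 to 0 mm in this point's frame, and y from 0 to somewhere between 45 and 60 mm, as their widths add up.
- rake: Wooden rake, 0.13 to 0.21 kg, 74 mm high, standing on its teeth on the table at the start. Origin: centre of the underside, level with the tooth tips. Nine teeth in a row along x, 14 mm apart (x = -56 to +56 mm), each 7 mm thick (x), 30 mm broad (y), 10 mm long below the head. Head 126 (x) by 30 (y) mm, z 10 to 29 mm. Half a turn about z makes no difference.
- rake_grip (a point): Middle of the rake's grip, 55 mm above the tooth tips; same axes as the rake. The grip is an upright block on the head, 84 mm long (x), 24 mm thick (y), from 29 to 74 mm above the tips, to be held across its thickness from above. The rake pushes with its broad sides (the faces across its y); the 7 mm gaps between the teeth are too narrow for a stick.
- stick1: One of five sticks of bone-dry red clay, cut by hand from a slab: 10 mm high, 100 mm long, but of uneven width, anything from 9 to 12 mm; 16 to 26 g; brittle, a hard push (more than about 10 N) breaks it. Lies loose on the board's top face at the start and slides on it easily (friction 0.3 to 0.4). Origin: middle of the stick; x: along the stick.
- stick2: Another such stick, see stick1.
- stick3: Another such stick, see stick1.
- stick4: Another such stick, see stick1.
- stick5: Another such stick, see stick1.
- beaker: Bisque-fired terracotta beaker, 72 mm wide, 75 mm high. A bystander, to be left alone. Origin: centre of its underside.
- modelling_tool: Pale wooden modelling tool, 175 mm long, 12 mm thick, lying along its x. A bystander, to be left alone. Origin: centre of its underside.
- mould: Closed two-piece plaster mould, 90 by 70 mm, 71 mm high. A bystander, to be left alone. Origin: centre of its underside.
- slat: Thin wooden thickness slat, 22 by 200 mm, 10 mm thick, lying along its y behind the board. A bystander, to be left alone. Origin: centre of its underside.
- loop_tool: Loop tool with dark wooden handle and wire loop, 180 mm long, 15 mm thick, lying along its x. A bystander, to be left alone. Origin: centre of its underside.
There are look-alikes about, which are no part of the job. There is more than one size of the rake; the job needs the largest.

How it is judged:
By the outcome, as a careful person would: the job done as asked, in the order asked, and still so for the second after the job is handed in, with the robot touching nothing.
It also fails if it takes over 61 s, if anything falls off the work surface, if the arm or the gripper's body presses on something with over 40 N, if the wrist force passes 120 N, or if a joint passes its speed limit or range.

## Working session

There is one attempt and no reset: what is moved stays moved. The work goes in short steps, Python scripts to look and compute and a tool call to move; the robot and the scene stay as the last step left them, time stands still between calls to the robot, and variables do not carry over. Pictures are saved under pics/ and viewed, and the job is handed in when it is done.

Besides the shell and the picture viewer there is one more tool, called as name(argument=value, ...), one argument or row to a line, values as JSON. move_arm: Moves the arm, as the interface text tells. Shift numbers are shares of 100 mm and turn numbers shares of 1.5 rad, none past 1 either way. Its arguments: {"type":"object","properties":{"rows":{"type":"array"}},"required":["rows"]}

```bash
mkdir -p pics; ls
python3 - <<'E'
from rig import sensors,get_image,camera_model,arm
import cv2
print(sensors.observe())
for n in("scene","side"):
    cv2.imwrite(f"pics/{n}0.png",get_image(n)); print(n,camera_model(n))
print(arm.grip_depth)
E
```

```text
pics
{'t': 0.0, 'qpos': array([-1.29750895,  0.42673859,  0.07385828,  1.60659112, -0.03411369,
        1.11077868, -0.06710823]), 'qd': array([ 7.55791614e-04, -7.29947566e-04, -1.30674090e-03, -4.08716155e-04,
       -9.18425624e-04,  4.90762968e-04, -3.73551675e-05]), 'effort': array([-1.93942792e-04, -9.49817133e+01,  3.76096308e+00, -4.63541150e+01,
        1.91968406e-02,  9.51399095e-03, -5.33623211e-05]), 'ee_pos': array([0.27681999, 0.61519614, 0.23061342]), 'ee_rot': array([-9.02947952e-05,  2.09848257e-01,  9.77733765e-01, -6.21490568e-04]), 'force': array([-0.67799977,  0.07543782,  0.29746645]), 'wrist_torque': array([-0.05708665,  0.0231324 ,  0.03751728]), 'grip_width': 1.001297106922494}
scene {'mtx': array([[614.65110095,   0.        , 323.4588225 ],
       [  0.        , 614.65110095, 237.59993108],
       [  0.        ,   0.        ,   1.        ]]), 'dist': array([0.010914, 0.      , 0.      , 0.      , 0.      ]), 'eye': array([1.44695036, 0.24763322, 0.89353476]), 'attitude': array([-0.2398984 ,  0.55742827,  0.7232248 , -0.32964884])}
side {'mtx': array([[459.15615609,   0.        , 317.12622828],
       [  0.        , 459.15615609, 242.78726271],
       [  0.        ,   0.        ,   1.        ]]), 'dist': array([-0.03987384,  0.        ,  0.        ,  0.        ,  0.        ]), 'eye': array([ 0.40222166, -0.87038454,  0.85043782]), 'attitude': array([-0.40711368,  0.90940948, -0.07912528,  0.03117753])}
0.0187
```

View pics/scene0.png

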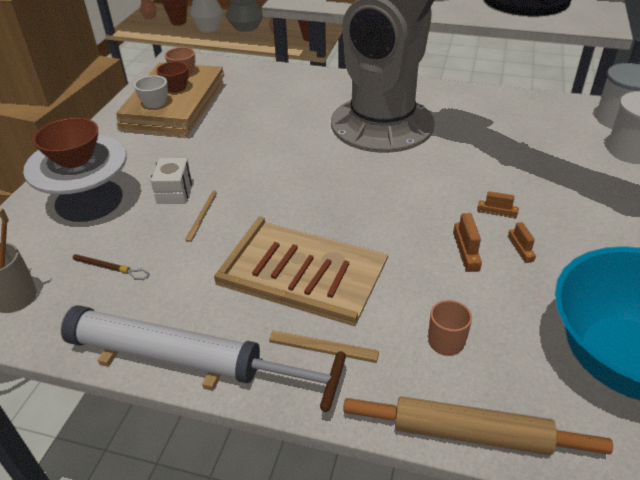

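View pics/side0.png

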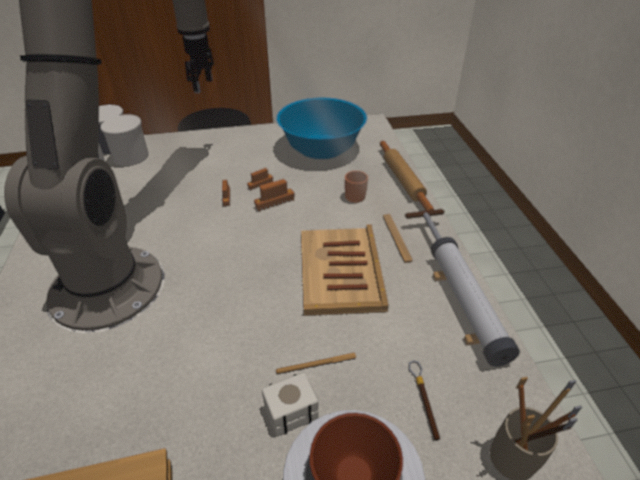

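```bash
cat > h.py <<'E'
import numpy as np,cv2
from scipy.spatial.transform import Rotation as R
from rig import sensors,get_image,camera_model,arm
def rot(q): return R.from_quat([q[1],q[2],q[3],q[0]])
def p2w(n,px,z,cm=None):
    cm=cm or camera_model(n); px=np.array(px,float).reshape(-1,1,2)
    u=cv2.undistortPoints(px,cm['mtx'],cm['dist']).reshape(-1,2)
    d=rot(cm['attitude']).apply(np.c_[u,np.ones(len(u))]); e=np.array(cm['eye'])
    return e+d*((z-e[2])/d[:,2])[:,None]
def w2p(n,P,cm=None):
    cm=cm or camera_model(n); P=np.array(P,float).reshape(-1,3)
    X=rot(cm['attitude']).inv().apply(P-cm['eye'])
    return cv2.projectPoints(X,np.zeros(3),np.zeros(3),cm['mtx'],cm['dist'])[0].reshape(-1,2)
def crop(im,x0,y0,x1,y1,name,s=4):
    cv2.imwrite(f"pics/{name}.png",cv2.resize(im[y0:y1,x0:x1],None,fx=s,fy=s,interpolation=cv2.INTER_CUBIC))
E
python3 - <<'E'
from h import *
print(w2p("scene",[[0,0,0]]),w2p("side",[[0,0,0]]))
a=cv2.imread("pics/scene0.png");b=cv2.imread("pics/side0.png")
crop(a,210,205,400,330,"a1");crop(a,440,180,560,280,"a2",6)
crop(b,290,215,400,325,"b1",5);crop(b,210,160,310,220,"b2",8)
E
```

```text
[[382.19948604 123.29094953]] [[106.09276736 286.24484397]]
```

View pics/a1.png

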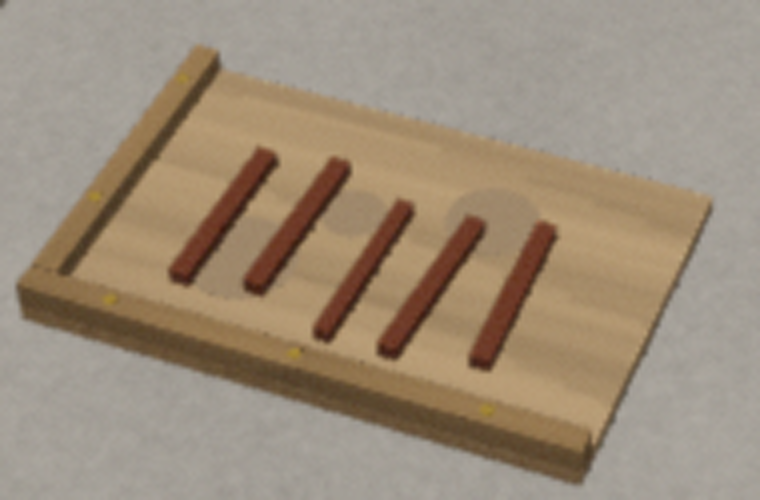

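View pics/a2.png

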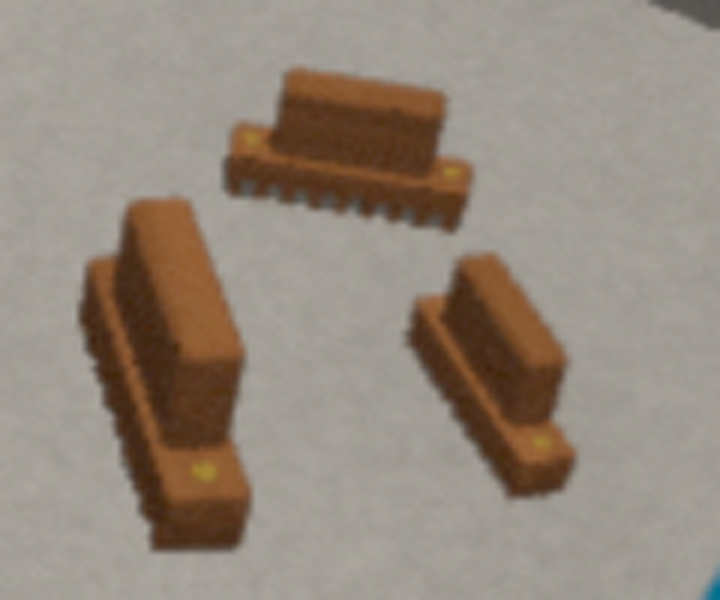

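View pics/b1.png

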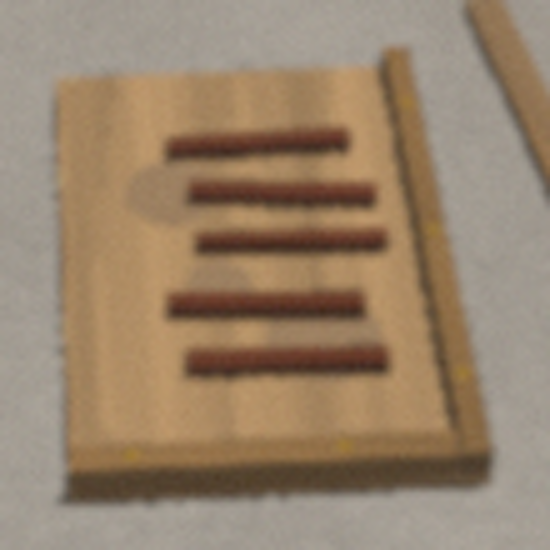

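View pics/b2.png

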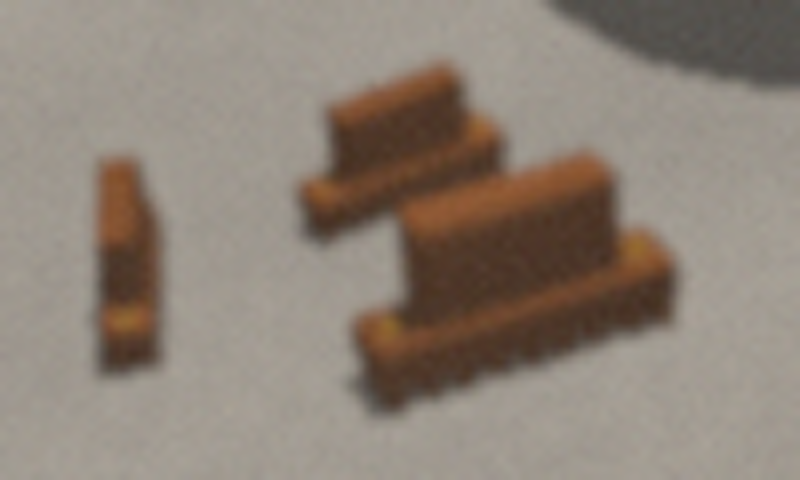

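```bash
cat > fit.py <<'E'
from h import *
from scipy.optimize import least_squares
def un(p,off,s): return [off[0]+(p[0]+.5)/s-.5,off[1]+(p[1]+.5)/s-.5]
def fit(obs,x0,cms=None):
    # obs: list of (cam,px,local pt mm)
    def f(v):
        r=[]
        for n,px,l in obs:
            P=np.array([v[0],v[1],0])+R.from_euler('z',v[2]).apply(np.array(l)/1000)
            r+=list((w2p(n,[P],(cms or {}).get(n))[0]-px))
        return r
    s=least_squares(f,x0,loss='soft_l1'); return s.x,np.array(f(s.x)).reshape(-1,2)
E
python3 - <<'E'
from fit import *
cms={n:camera_model(n) for n in("scene","side")}
A=lambda p:un(p,(210,205),4); B=lambda p:un(p,(290,215),5)
S=lambda p:un(p,(440,180),6); T=lambda p:un(p,(210,160),8)
sc=[("scene",A((21,284)),(100,-150,26)),("scene",A((200,45)),(-100,-150,26)),("scene",A((712,200)),(-100,150,12)),("scene",A((583,484)),(100,150,0)),("scene",A((22,319)),(100,-150,0))]
sd=[("side",B((70,500)),(-100,-150,0)),("side",B((487,486)),(100,-150,0)),("side",B((57,80)),(-100,150,12)),("side",B((408,48)),(100,150,26)),("side",B((384,50)),(85,150,26))]
for o in(sc,sd,sc+sd):
    v,r=fit(o,[.6,.0,0],cms); print("board",v.round(4),np.degrees(v[2]).round(2)); 
print(r.round(1))
sc=[("scene",S(p),l) for p,l in zip([(130,202),(188,200),(242,355),(180,362),(152,548),(242,548)],[(-42,-12,74),(-42,12,74),(42,12,74),(42,-12,74),(63,-15,0),(63,15,0)])]
sd=[("side",T(p),l) for p,l in zip([(400,205),(408,222),(612,172),(592,153),(388,408),(672,320)],[(-42,12,74),(-42,-12,74),(42,-12,74),(42,12,74),(-63,-15,0),(63,-15,0)])]
for nm,o,g in(("scene",sc,1.2),("side",sd,.2)):
  for g in(0,.6,1.2,1.8,2.4,3.14,-.6,-1.2,-1.8,-2.4):
    v,r=fit(o,[.5,.2,g],cms)
    if abs(r).max()<4: print(nm,g,v.round(4),np.degrees(v[2]).round(1),abs(r).max())
sc2=[(n,p,(-l[0],-l[1],l[2])) for n,p,l in sc]
for q in (sc,sc2):
  for g in(-.5,.0,.5,1): v,r=fit(q+sd,[.5,.2,g],cms);print(v.round(4),np.degrees(v[2]),abs(r).max())
print(p2w("scene",[S((155,330))],.0))
E
```

```text
board [ 0.5993 -0.0452 -0.1245] -7.14
board [ 0.5988 -0.0442 -0.1269] -7.27
board [ 0.599  -0.045  -0.1252] -7.17
[[-1.  -0.3]
 [-0.2 -0.7]
 [ 1.2 -1.1]
 [ 0.1  1. ]
 [ 0.6  0.1]
 [-0.2  1.3]
 [ 0.6  0.6]
 [-0.1 -0.6]
 [ 0.4 -0.4]
 [-0.1 -0.6]]
scene 0 [0.4615 0.2698 0.3151] 18.1 2.424118648296542
scene 0.6 [0.4615 0.2698 0.3151] 18.1 2.424118528033489
scene 1.2 [0.4615 0.2698 0.3151] 18.1 2.4241186215464836
scene 1.8 [0.4615 0.2698 0.3151] 18.1 2.4241194396471997
scene -0.6 [0.4615 0.2698 0.3151] 18.1 2.4241186515101845
scene -1.2 [0.4615 0.2698 0.3151] 18.1 2.424118416499084
scene -1.8 [0.4615 0.2698 0.3151] 18.1 2.4241194831340636
side 0 [0.4576 0.2746 0.311 ] 17.8 1.7976526501969374
side 0.6 [0.4576 0.2746 0.311 ] 17.8 1.7976520145829795
side 1.2 [0.4576 0.2746 0.311 ] 17.8 1.797653916690365
side 1.8 [0.4576 0.2746 0.311 ] 17.8 1.7976505742950621
side 2.4 [0.4576 0.2746 0.311 ] 17.8 1.797652643854235
side 3.14 [0.4576 0.2746 0.311 ] 17.8 1.7976531765630739
side -0.6 [0.4576 0.2746 0.311 ] 17.8 1.7976504808245295
side -1.2 [0.4576 0.2746 0.311 ] 17.8 1.7976527136385698
side -1.8 [0.4576 0.2746 0.311 ] 17.8 1.7976532061874764
side -2.4 [0.4576 0.2746 0.311 ] 17.8 1.7976530950379583
[0.4592 0.2706 0.3039] 17.409848751271703 2.017356106661879
[0.4592 0.2706 0.3039] 17.409863051714993 2.0173590883555903
[0.4592 0.2706 0.3039] 17.4098670443428 2.0173599178196753
[0.4592 0.2706 0.3039] 17.40986961472324 2.0173604573778334
[ 0.4666  0.271  -0.5964] -34.17124190118575 34.29098804307219
[0.4595 0.2732 0.299 ] 17.129057424658594 39.45745349764712
[0.4595 0.2732 0.299 ] 17.130660600833572 39.45769156752809
[0.4595 0.2732 0.299 ] 17.131028677956213 39.45774623792826
[[0.40661112 0.26428315 0.        ]]
```

Run:
```python
from fit import *
bd=np.array([.599,-.045,0]);yaw=-.1252
A=lambda p:un(p,(210,205),4); B=lambda p:un(p,(290,215),5)
sc=[(267,153),(181,273),(340,163),(256,285),(404,205),(323,330),(474,221),(389,348),(546,228),(480,360)]
sd=[(188,356),(387,354),(168,300),(363,297),(196,238),(386,235),(190,187),(375,188),(168,145),(348,134)]
for n,q,f in(("scene",sc,A),("side",sd,B)):
    P=p2w(n,[f(p) for p in q],.022)
    print(n,(R.from_euler('z',-yaw).apply(P-bd)[:,:2]*1000).round(0).tolist())
```

```text
scene [[-35.0, -78.0], [61.0, -79.0], [-42.0, -39.0], [55.0, -40.0], [-25.0, 5.0], [70.0, 4.0], [-27.0, 43.0], [70.0, 38.0], [-36.0, 79.0], [61.0, 82.0]]
side [[-39.0, -77.0], [58.0, -81.0], [-47.0, -38.0], [51.0, -41.0], [-30.0, 5.0], [68.0, 2.0], [-31.0, 44.0], [67.0, 38.0], [-41.0, 78.0], [57.0, 82.0]]
```

move_arm(
  rows=[
    [0.6,-0.9,0,0,0,0.12,0],
    [1,-1,0,0,0,0.24,0],
    [1,-1,0,0,0,0.36,0],
    [1,-1,0,0,0,0.484,0],
  ],
)

```text
t: 0.6
ee_pos: [0.3791, 0.5136, 0.2311]
ee_rot: [0.0, -0.152, 0.988, -0.0]
force: [-0.3, 0.3, 0.4]
grip_width: 1.003
```

move_arm(
  rows=[
    [0.3,-0.5,0,0,0,0,0],
    [0.6,-1,0,0,0,0,0],
    [0.6,-1,0,0,0,0,0],
  ],
)

```text
t: 0.98
ee_pos: [0.44, 0.4108, 0.2313]
ee_rot: [0.0, -0.148, 0.989, -0.001]
force: [0.4, -0.2, 0.8]
grip_width: 0.999
```

move_arm(
  rows=[
    [0.2,-0.6,0,0,0,0,0],
    [0.2,-1,0,0,0,0,0],
    [0.2,-1,0,0,0,0,0],
    [0.2,-1,0,0,0,0,0],
  ],
)

```text
t: 1.48
ee_pos: [0.4566, 0.3164, 0.2313]
ee_rot: [-0.0, -0.151, 0.988, 0.0]
force: [-0.1, -0.1, 0.1]
grip_width: 0.998
```

Run:
```python
from h import *
print(sensors.observe()['ee_pos'])
cm=camera_model("wrist");im=get_image("wrist");cv2.imwrite("pics/w1.png",im);print(cm)
import pickle;pickle.dump(cm,open("w1.pkl","wb"))
```

```text
[0.45663063 0.31636039 0.23132641]
{'mtx': array([[379.81588308,   0.        , 316.07293348],
       [  0.        , 379.81588308, 240.69056214],
       [  0.        ,   0.        ,   1.        ]]), 'dist': array([0.02787023, 0.        , 0.        , 0.        , 0.        ]), 'eye': array([0.37818786, 0.29187854, 0.37310254]), 'attitude': array([0.09601167, 0.58398492, 0.79538681, 0.1307792 ])}
```

View pics/w1.png

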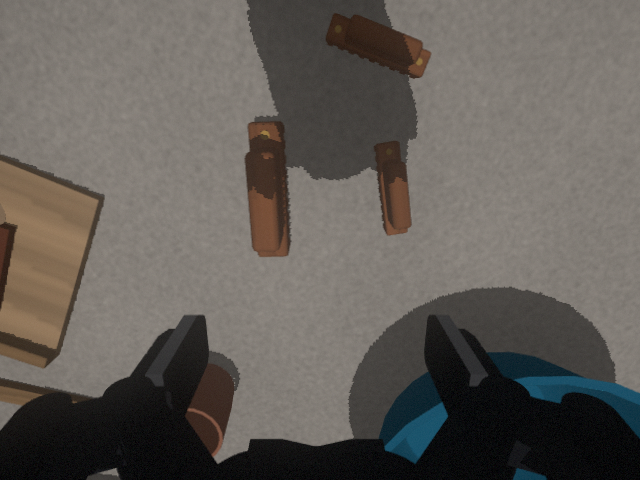

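Run:
```python
from h import *
crop(cv2.imread("pics/w1.png"),220,105,320,270,"w1c",4)
```

```text
(no output)
```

View pics/w1c.png

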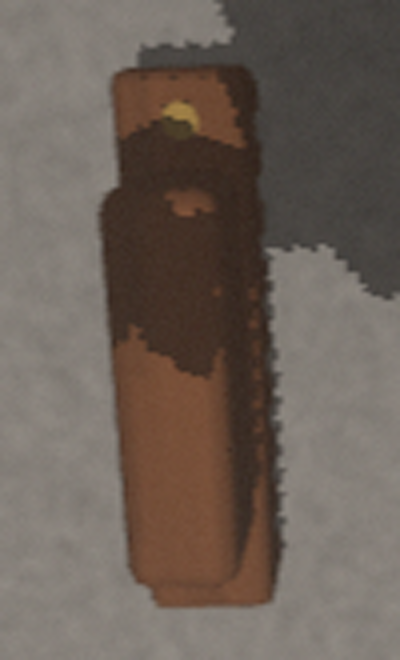

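Run:
```python
from fit import *
import pickle
cm={"wrist":pickle.load(open("w1.pkl","rb"))}
U=lambda p:un(p,(220,105),4)
o=[("wrist",U(p),l) for p,l in zip([(102,188),(220,190),(237,583),(131,583),(113,68),(255,68),(273,605),(153,605)],[(-42,-12,74),(-42,12,74),(42,12,74),(42,-12,74),(-63,-15,29),(-63,15,29),(63,15,29),(63,-15,29)])]
v,r=fit(o,[.46,.27,.3],cm);print(v,np.degrees(v[2]),r.round(1))
```

```text
[0.45791875 0.27214407 0.31574765] 18.091007939363088 [[-0.9 -0.7]
 [ 0.8 -1.5]
 [ 1.2  2.6]
 [-0.9  3. ]
 [ 0.3 -0.8]
 [-0.3 -1.1]
 [ 0.4  1.1]
 [-0.5  1.5]]
```

move_arm(
  rows=[
    [0.015,-0.445,0,0,0,0.005,0],
    [0.015,-0.445,-0.5,0,0,0.005,0],
    [0.015,-0.445,-1,0,0,0.005,0],
    [0.015,-0.445,-1,0,0,0.005,0],
  ],
)

```text
t: 2.02
ee_pos: [0.4564, 0.2709, 0.1286]
ee_rot: [-0.003, -0.156, 0.988, -0.001]
force: [-0.1, 0.6, 0.9]
grip_width: 1.002
```

move_arm(
  rows=[
    [0,0,-0.4,0,0,0,0],
    [0,0,-0.8,0,0,0,0],
    [0,0,-0.95,0,0,0,0],
    [0,0,-0.95,0,0,0,0],
    [0,0,-0.95,0,0,0,1],
    [0,0,-0.95,0,0,0,1],
    [0,0,-0.95,0,0,0,1],
    [0,0,-0.95,0,0,0,1],
    [0,0,-0.95,0,0,0,1],
    [0,0,-0.95,0,0,0,1],
  ],
)

```text
t: 3.28
ee_pos: [0.4588, 0.2713, 0.037]
ee_rot: [0.0, -0.155, 0.988, 0.0]
force: [-1.7, -2.1, 9.7]
grip_width: 0.272
```

move_arm(
  rows=[
    [0,0,0.3,0,0,0,1],
    [0,0,0.6,0,0,0,1],
    [0,0,0.8,0,0,0,1],
    [0,0,0.8,0,0,0,1],
  ],
)

```text
t: 3.78
ee_pos: [0.4591, 0.2715, 0.1176]
ee_rot: [0.001, -0.155, 0.988, 0.001]
force: [-0.7, 0.1, -1.2]
grip_width: 0.271
```

Run:
```python
from h import *
s=sensors.observe();print(s['ee_pos'],s['force'],s['grip_width'])
a=get_image("side");crop(a,210,120,310,220,"s2",6)
cv2.imwrite("pics/w2.png",get_image("wrist"))
```

```text
[0.4591084  0.27145137 0.11758682] [-0.69925002  0.13013556 -1.16161637] 0.27070070518030515
```

View pics/s2.png

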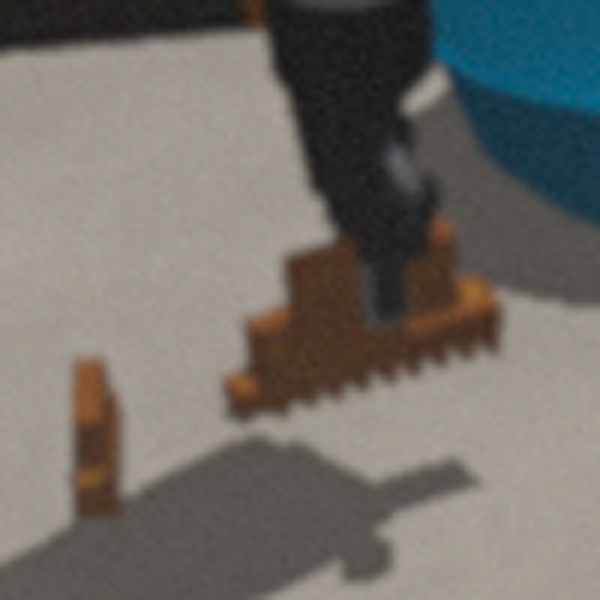

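View pics/w2.png

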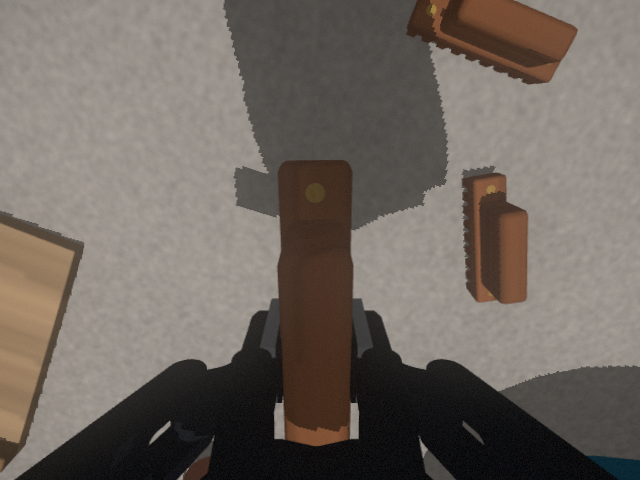

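move_arm(
  rows=[
    [0.4,-0.5,0,0,0,-0.1,1],
    [0.8,-1,0,0,0,-0.2,1],
    [0.8,-1,0,0,0,-0.29,1],
  ],
)

```text
t: 4.25
ee_pos: [0.5405, 0.166, 0.1152]
ee_rot: [-0.0, 0.068, 0.998, -0.001]
force: [-0.8, 0.6, -2.2]
grip_width: 0.274
```

move_arm(
  rows=[
    [0.4,-0.5,0,0,0,0,1],
    [0.86,-1,0,0,0,0,1],
    [0.86,-1,0,0,0,0,1],
    [0.86,-1,0,0,0,0,1],
  ],
)

```text
t: 4.75
ee_pos: [0.6239, 0.0705, 0.1148]
ee_rot: [-0.001, 0.063, 0.998, -0.0]
force: [-0.6, -0.4, -1.8]
grip_width: 0.274
```

Run:
```python
from h import *
import pickle
s=sensors.observe();print(s['ee_pos'],s['ee_rot'],s['force'],s['qpos'])
cm=camera_model("wrist");im=get_image("wrist");cv2.imwrite("pics/w3.png",im);pickle.dump(cm,open("w3.pkl","wb"))
```

```text
[0.62387927 0.07051155 0.11483803] [-1.02455941e-03  6.26809667e-02  9.98033020e-01 -3.71477787e-04] [-0.55087987 -0.42121417 -1.81537873] [-0.38163056  0.48037105  0.21855642  1.82328301 -0.13297313  0.85431105
  1.3460394 ]
```

View pics/w3.png

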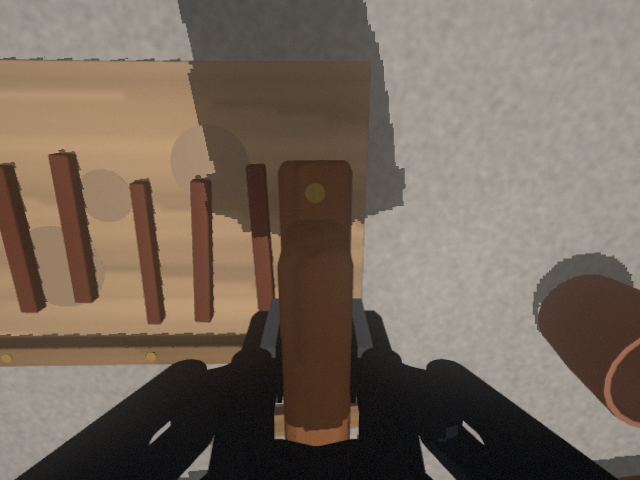

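Run:
```python
from h import *
import pickle
cm=pickle.load(open("w3.pkl","rb"));im=cv2.imread("pics/w3.png")
bd=np.array([.599,-.045,0]);Rz=R.from_euler('z',-.1252)
def ln(a,b,c):
    t=np.linspace(0,1,60)[:,None]; P=bd+Rz.apply((np.array(a)*(1-t)+np.array(b)*t)/1000)
    for u in w2p("wrist",P,cm):
        if 0<u[0]<640 and 0<u[1]<480: cv2.circle(im,(int(round(u[0])),int(round(u[1]))),1,c,-1)
ln((-100,-150,12),(-100,150,12),(0,255,0));ln((-100,150,12),(85,150,12),(0,255,0))
ln((85,-150,26),(85,150,26),(255,0,0));ln((100,-150,26),(100,150,26),(255,0,255));ln((85,-135,12),(85,150,12),(255,255,0))
cv2.imwrite("pics/w3o.png",im)
px=[(8,163),(35,312),(63,152),(87,302),(140,181),(156,323),(201,180),(204,321),(256,164),(266,311)]
P=p2w("wrist",px,.022,cm);print((Rz.inv().apply(P-bd)[:,:2]*1e3).round(0).tolist())
```

```text
[[-42.0, -67.0], [59.0, -75.0], [-49.0, -33.0], [51.0, -39.0], [-32.0, 9.0], [68.0, 6.0], [-32.0, 47.0], [66.0, 39.0], [-42.0, 81.0], [59.0, 83.0]]
```

View pics/w3o.png

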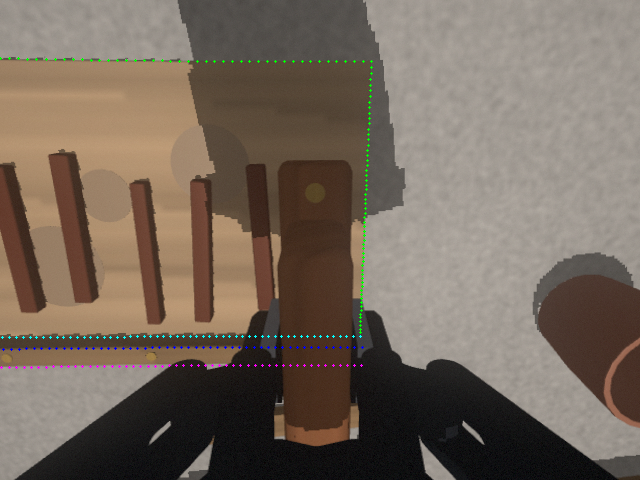

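move_arm(
  rows=[
    [0,0,-0.3,0,0,0,1],
    [0,0,-0.5,0,0,0,1],
    [0,0,-0.64,0,0,0,1],
    [0,0,-0.64,0,0,0,1],
    [0,0,-0.64,0,0,0,1],
  ],
)

```text
t: 5.42
ee_pos: [0.6249, 0.0711, 0.0529]
ee_rot: [0.0, 0.062, 0.998, 0.0]
force: [0.2, 0.5, -2.2]
grip_width: 0.272
```

move_arm(
  rows=[
    [-0.008,-0.06,0,0,0,0,1],
    [-0.015,-0.12,0,0,0,0,1],
    [-0.022,-0.18,0,0,0,0,1],
    [-0.03,-0.24,0,0,0,0,1],
    [-0.038,-0.3,0,0,0,0,1],
    [-0.045,-0.36,0,0,0,0,1],
    [-0.053,-0.42,0,0,0,0,1],
    [-0.06,-0.48,0,0,0,0,1],
    [-0.068,-0.54,0,0,0,0,1],
    [-0.076,-0.6,0,0,0,0,1],
  ],
)

```text
t: 6.68
ee_pos: [0.6168, 0.0106, 0.0523]
ee_rot: [-0.0, 0.062, 0.998, -0.0]
force: [-0.4, 0.7, -0.7]
grip_width: 0.273
```

```bash
cat > bl.py <<'E'
from h import *
bd=np.array([.599,-.045,0]);Rz=R.from_euler('z',-.1252)
s=sensors.observe()
q=rot(s['ee_rot']).as_matrix()
print("t",s['t'],"board xyz",(Rz.inv().apply(s['ee_pos']-bd)*1e3).round(1),"Fboard",Rz.inv().apply(s['force']).round(2),"T",s['wrist_torque'].round(2),"yaw rel",np.degrees(np.arctan2(q[1,0],q[0,0])+.1252).round(2))
E
python3 - <<'E'
from bl import *
cv2.imwrite("pics/w4.png",get_image("wrist"))
E
```

```text
t 6.675 board xyz [10.7 57.4 52.3] Fboard [-0.5   0.63 -0.72] T [ 0.03 -0.01  0.06] yaw rel 180.05
```

View pics/w4.png

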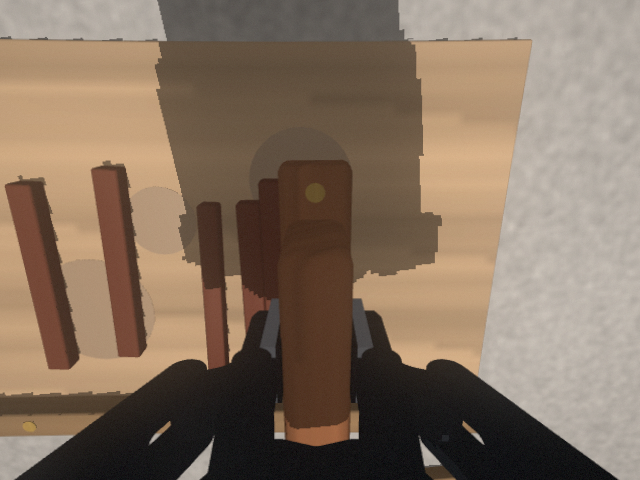

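move_arm(
  rows=[
    [-0.01,-0.08,-0.01,0,0,0,1],
    [-0.02,-0.16,-0.01,0,0,0,1],
    [-0.03,-0.24,-0.01,0,0,0,1],
    [-0.04,-0.32,-0.01,0,0,0,1],
    [-0.05,-0.4,-0.01,0,0,0,1],
    [-0.06,-0.48,-0.01,0,0,0,1],
    [-0.07,-0.56,-0.01,0,0,0,1],
    [-0.08,-0.64,-0.01,0,0,0,1],
    [-0.09,-0.72,-0.01,0,0,0,1],
    [-0.1,-0.8,-0.01,0,0,0,1],
    [-0.11,-0.88,-0.01,0,0,0,1],
    [-0.119,-0.95,-0.01,0,0,0,1],
  ],
)

```text
t: 8.22
ee_pos: [0.6049, -0.0846, 0.0513]
ee_rot: [-0.0, 0.062, 0.998, -0.0]
force: [0.2, -0.0, -1.9]
grip_width: 0.273
```

Run:
```python
from bl import *
cv2.imwrite("pics/w5.png",get_image("wrist"))
crop(get_image("side"),280,200,410,320,"s5",5)
```

```text
t 8.225 board xyz [ 10.8 -38.5  51.3] Fboard [ 0.21  0.02 -1.92] T [ 0.16 -0.04  0.06] yaw rel 180.04
```

View pics/w5.png

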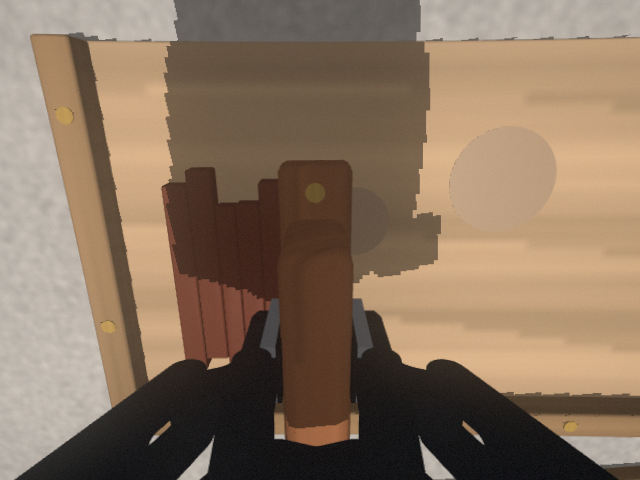

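View pics/s5.png

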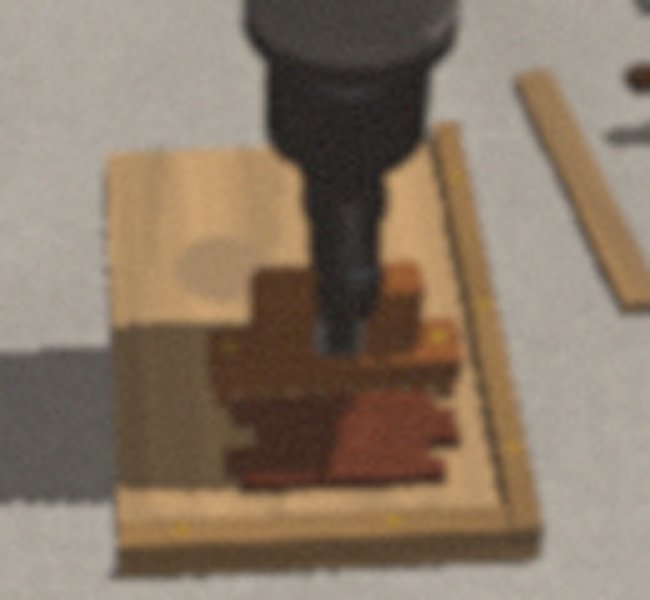

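Run:
```python
from bl import *
P=p2w("wrist",[(162,186),(183,350)],.022);print((Rz.inv().apply(P-bd)*1e3).round(1))
P=p2w("wrist",[(90,42),(147,380)],.012);print((Rz.inv().apply(P-bd)*1e3).round(1))
```

```text
t 8.325 board xyz [ 10.8 -39.1  51.3] Fboard [-0.3   0.16 -0.75] T [-0.04 -0.03 -0.07] yaw rel 179.98
[[ -39.7 -108.4   22. ]
 [  46.8 -108.5   22. ]]
[[ -98.8 -134.2   12. ]
 [  73.4 -135.1   12. ]]
```

move_arm(
  rows=[
    [-0.006,-0.05,0,0,0,0,1],
    [-0.012,-0.1,0,0,0,0,1],
    [-0.019,-0.15,0,0,0,0,1],
    [-0.024,-0.19,0,0,0,0,1],
    [-0.027,-0.22,0,0,0,0,1],
    [-0.029,-0.23,0,0,0,0,1],
    [-0.029,-0.23,0,0,0,0,1],
  ],
)

```text
t: 9.2
ee_pos: [0.6021, -0.107, 0.0513]
ee_rot: [-0.0, 0.062, 0.998, -0.0]
force: [0.2, 0.4, -1.0]
grip_width: 0.273
```

Run:
```python
from bl import *
im=get_image("wrist");crop(im,100,100,320,440,"w6",2)
P=p2w("wrist",[(162,186)],.022)
```

```text
t 9.2 board xyz [ 10.8 -61.1  51.3] Fboard [ 0.19  0.42 -1.02] T [-0.03 -0.04 -0.06] yaw rel 180.05
```

View pics/w6.png

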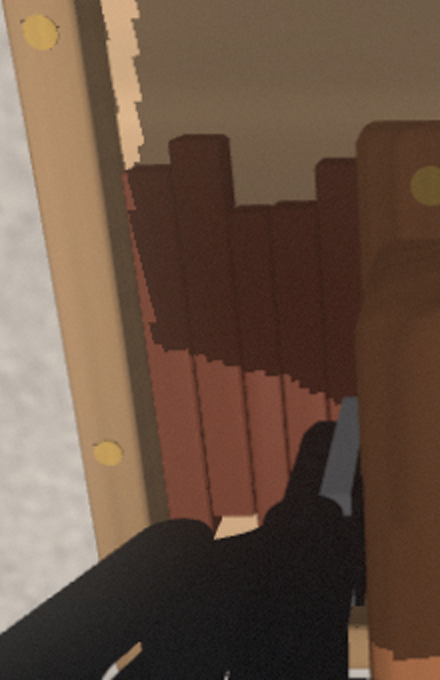

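move_arm(
  rows=[
    [-0.001,-0.006,0,0,0,0,1],
    [-0.002,-0.012,0,0,0,0,1],
    [-0.003,-0.018,0,0,0,0,1],
    [-0.003,-0.024,0,0,0,0,1],
  ],
)

```text
t: 9.75
ee_pos: [0.6018, -0.1094, 0.0513]
ee_rot: [-0.0, 0.062, 0.998, -0.0]
force: [0.2, -0.3, -1.6]
grip_width: 0.275
```

move_arm(
  rows=[
    [0,-0.004,0,0,0,0,1],
    [-0.001,-0.008,0,0,0,0,1],
  ],
)

```text
t: 10.0
ee_pos: [0.6017, -0.1101, 0.0513]
ee_rot: [0.0, 0.062, 0.998, 0.0]
force: [1.1, 2.0, -1.5]
grip_width: 0.274
```

move_arm(
  rows=[
    [0,-0.004,0,0,0,0,1],
    [-0.001,-0.007,0,0,0,0,1],
  ],
)

```text
t: 10.25
ee_pos: [0.6018, -0.1103, 0.0513]
ee_rot: [0.0, 0.062, 0.998, 0.0]
force: [1.7, 5.4, -1.2]
grip_width: 0.274
```

move_arm(
  rows=[
    [0.006,0.05,0,0,0,0,1],
    [0.02,0.15,0,0,0,0,1],
    [0.025,0.2,0.2,0,0,0,1],
    [0.025,0.2,0.5,0,0,0,1],
    [0.025,0.2,0.5,0,0,0,1],
  ],
)

```text
t: 10.88
ee_pos: [0.6057, -0.0908, 0.1047]
ee_rot: [0.002, 0.062, 0.998, 0.0]
force: [0.5, -0.0, -1.1]
grip_width: 0.276
```

Run:
```python
from bl import *
im=get_image("wrist");cv2.imwrite("pics/w7.png",im)
t=bd+Rz.apply([-.085,-.0685,0]);print(t,t-s['ee_pos'])
print(p2w("scene",[(172,185),(200,215),(160,270)],0))
```

```text
t 10.875 board xyz [ 12.4 -44.6 104.7] Fboard [ 0.5   0.05 -1.06] T [-0.03  0.02 -0.04] yaw rel 180.06
[ 0.50611151 -0.10234961  0.        ] [-0.09962005 -0.01155238 -0.1047174 ]
[[ 0.39495714 -0.43965354  0.        ]
 [ 0.48409052 -0.32679739  0.        ]
 [ 0.66928289 -0.3348259   0.        ]]
```

View pics/w7.png

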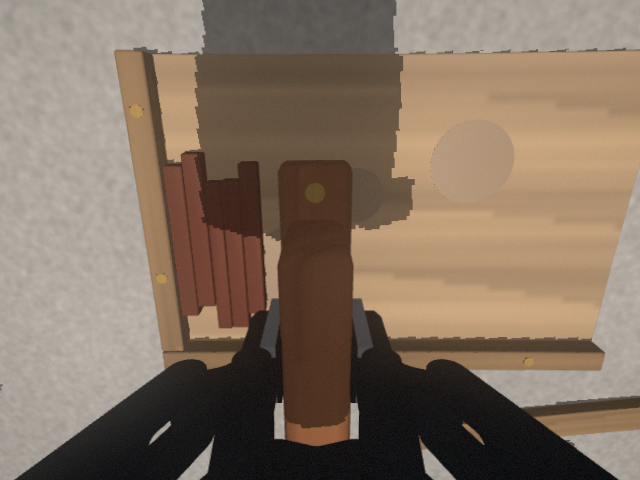

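move_arm(
  rows=[
    [-0.2,-0.03,0,0,0,-0.12,1],
    [-0.4,-0.06,0,0,0,-0.24,1],
    [-0.6,-0.09,0,0,0,-0.36,1],
    [-0.8,-0.12,0,0,0,-0.48,1],
    [-0.96,-0.12,0,0,0,-0.6,1],
    [-0.96,-0.12,0,0,0,-0.72,1],
    [-0.96,-0.12,0,0,0,-0.84,1],
    [-0.96,-0.12,0,0,0,-0.947,1],
  ],
)

```text
t: 11.92
ee_pos: [0.5078, -0.1027, 0.1012]
ee_rot: [-0.0, 0.7, 0.714, -0.0]
force: [-0.4, -1.1, -2.5]
grip_width: 0.272
```

move_arm(
  rows=[
    [0,0,0,0,0,-0.1,1],
    [0,0,0,0,0,-0.1,1],
    [0,0,0,0,0,-0.1,1],
  ],
)

```text
t: 12.3
ee_pos: [0.5079, -0.1027, 0.1012]
ee_rot: [-0.0, 0.748, 0.663, -0.0]
force: [0.8, 0.0, -1.8]
grip_width: 0.273
```

Run:
```python
from bl import *
im=get_image("wrist");cv2.imwrite("pics/w8.png",im)
t=bd+Rz.apply([-.085,-.0685,0]);print(t,t-s['ee_pos'],s['qpos'])
```

```text
t 12.3 board xyz [-83.1 -68.6 101.2] Fboard [ 0.77  0.15 -1.83] T [-0.    0.02  0.03] yaw rel 90.28
[ 0.50611151 -0.10234961  0.        ] [-0.00183411  0.00037848 -0.10124861] [-0.43355523  0.39659114  0.62436121  2.09808027 -0.33938113  0.74547423
  0.28655374]
```

View pics/w8.png

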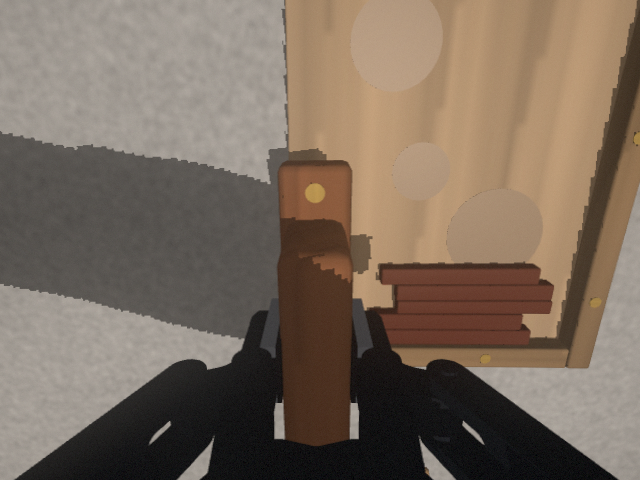

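Run:
```python
from bl import *
P=p2w("wrist",[(315,160),(280,200),(352,200)],.0936);print((Rz.inv().apply(P-bd)*1e3).round(1))
P=p2w("wrist",[(480,346),(550,346)],.026);print((Rz.inv().apply(P-bd)*1e3).round(1))
P=p2w("wrist",[(315,346),(380,268),(540,268),(525,345)],.022);print((Rz.inv().apply(P-bd)*1e3).round(1))
```

```text
t 12.35 board xyz [-83.1 -68.7 101.3] Fboard [-0.44 -0.55 -0.96] T [ 0.01  0.   -0.  ] yaw rel 90.24
[[-83.5  -3.5  93.6]
 [-97.5 -19.4  93.6]
 [-68.7 -19.2  93.6]]
[[  25.7 -132.4   26. ]
 [  71.1 -131.8   26. ]]
[[ -83.3 -136.1   22. ]
 [ -42.6  -78.8   22. ]
 [  56.8  -78.1   22. ]
 [  57.4 -133.9   22. ]]
```

move_arm(
  rows=[
    [0,0.002,-0.25,0,0,0,1],
    [0,0.002,-0.48,0,0,0,1],
    [0,0.002,-0.48,0,0,0,1],
    [0,0.002,-0.48,0,0,0,1],
  ],
)

```text
t: 12.85
ee_pos: [0.5083, -0.103, 0.054]
ee_rot: [0.0, 0.749, 0.662, 0.0]
force: [0.6, -0.1, -1.0]
grip_width: 0.272
```

Run:
```python
from bl import *
crop(get_image("side"),280,200,410,320,"s9",5)
```

```text
t 12.85 board xyz [-82.7 -68.9  54. ] Fboard [ 0.55  0.   -1.04] T [-0.03 -0.01  0.02] yaw rel 90.08
```

View pics/s9.png

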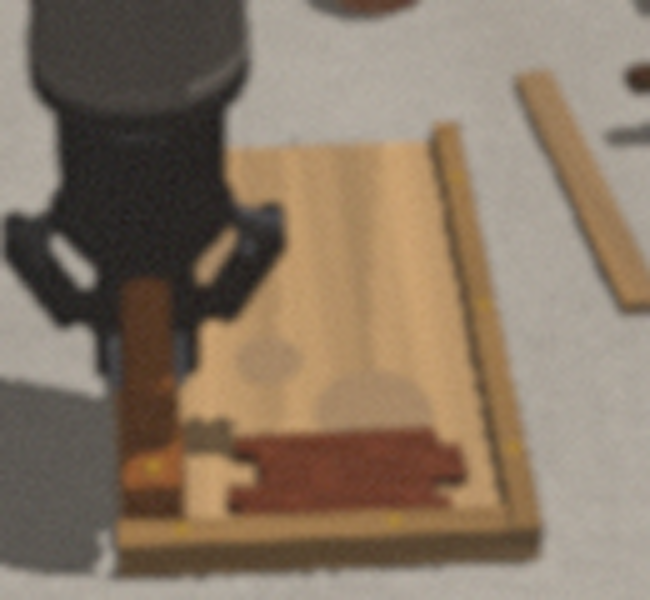

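move_arm(
  rows=[
    [0.04,-0.005,-0.007,0,0,0,1],
    [0.08,-0.01,-0.007,0,0,0,1],
    [0.12,-0.015,-0.007,0,0,0,1],
    [0.16,-0.02,-0.007,0,0,0,1],
    [0.2,-0.025,-0.007,0,0,0,1],
    [0.24,-0.03,-0.007,0,0,0,1],
    [0.28,-0.035,-0.007,0,0,0,1],
    [0.32,-0.04,-0.007,0,0,0,1],
    [0.36,-0.045,-0.007,0,0,0,1],
    [0.39,-0.049,-0.007,0,0,0,1],
    [0.42,-0.053,-0.007,0,0,0,1],
  ],
)

```text
t: 14.28
ee_pos: [0.5502, -0.108, 0.0526]
ee_rot: [-0.0, 0.75, 0.662, -0.0]
force: [0.0, -0.3, -1.9]
grip_width: 0.277
```

Run:
```python
from bl import *
im=get_image("wrist");cv2.imwrite("pics/w10.png",im)
crop(get_image("side"),280,200,410,320,"s10",5)
```

```text
t 14.275 board xyz [-40.6 -68.6  52.6] Fboard [ 0.04 -0.25 -1.87] T [ 0.01  0.12 -0.  ] yaw rel 90.07
```

View pics/w10.png

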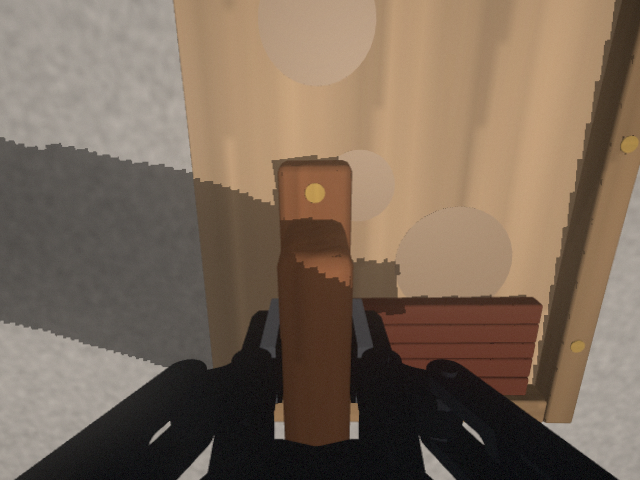

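View pics/s10.png

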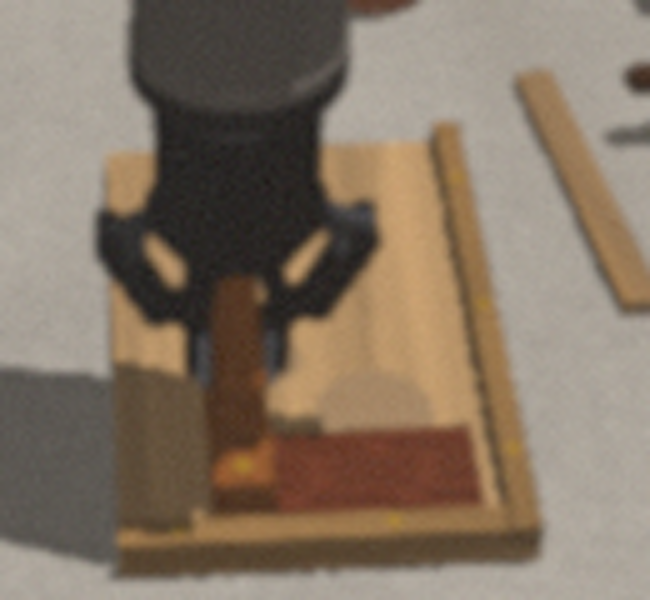

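move_arm(
  rows=[
    [0.03,-0.004,0,0,0,0,1],
    [0.055,-0.007,0,0,0,0,1],
    [0.07,-0.009,0,0,0,0,1],
    [0.077,-0.01,0,0,0,0,1],
  ],
)

```text
t: 14.88
ee_pos: [0.5578, -0.109, 0.0526]
ee_rot: [-0.0, 0.75, 0.662, -0.0]
force: [-0.3, -0.2, -2.1]
grip_width: 0.271
```

move_arm(
  rows=[
    [0.004,0,0,0,0,0,1],
    [0.008,-0.001,0,0,0,0,1],
  ],
)

```text
t: 15.12
ee_pos: [0.5585, -0.1091, 0.0526]
ee_rot: [-0.0, 0.75, 0.662, -0.0]
force: [-0.7, -0.2, -1.2]
grip_width: 0.275
```

move_arm(
  rows=[
    [0.004,0,0,0,0,0,1],
    [0.008,-0.001,0,0,0,0,1],
  ],
)

```text
t: 15.38
ee_pos: [0.5594, -0.1092, 0.0526]
ee_rot: [-0.0, 0.75, 0.662, -0.0]
force: [-0.4, -0.1, -1.6]
grip_width: 0.272
```

move_arm(
  rows=[
    [0.004,0,0,0,0,0,1],
    [0.008,-0.001,0,0,0,0,1],
  ],
)

```text
t: 15.62
ee_pos: [0.5602, -0.1093, 0.0526]
ee_rot: [-0.0, 0.75, 0.662, 0.0]
force: [0.1, -0.1, -1.4]
grip_width: 0.273
```

Run:
```python
from bl import *
im=get_image("wrist");crop(im,340,200,600,440,"w11",3)
```

```text
t 15.625 board xyz [-30.5 -68.6  52.6] Fboard [ 0.11 -0.12 -1.41] T [-0.01  0.06 -0.01] yaw rel 90.07
```

View pics/w11.png

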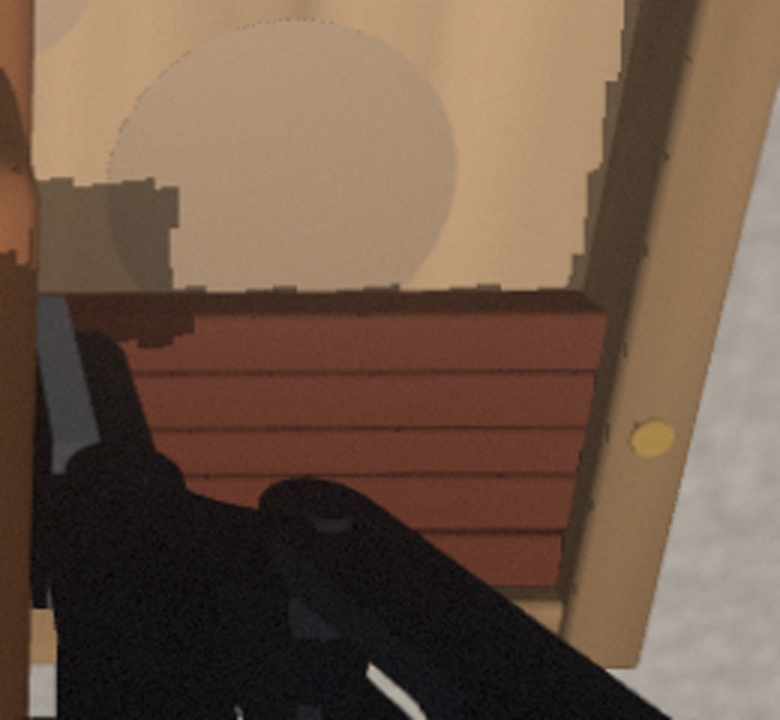

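move_arm(
  rows=[
    [0.004,0,0,0,0,0,1],
    [0.006,-0.001,0,0,0,0,1],
  ],
)

```text
t: 15.92
ee_pos: [0.5604, -0.1093, 0.0525]
ee_rot: [-0.0, 0.75, 0.662, -0.0]
force: [-2.3, 0.4, -0.4]
grip_width: 0.277
```

move_arm(
  rows=[
    [0.004,0,0,0,0,0,1],
    [0.006,-0.001,0,0,0,0,1],
  ],
)

```text
t: 16.18
ee_pos: [0.5606, -0.1093, 0.0524]
ee_rot: [-0.001, 0.75, 0.662, -0.0]
force: [-5.7, 0.7, -1.1]
grip_width: 0.275
```

move_arm(
  rows=[
    [0.003,0,0,0,0,0,1],
    [0.004,0,0,0,0,0,1],
  ],
)

```text
t: 16.42
ee_pos: [0.5608, -0.1093, 0.0523]
ee_rot: [-0.001, 0.75, 0.662, -0.001]
force: [-6.6, 2.0, 1.0]
grip_width: 0.277
```

move_arm(
  rows=[
    [-0.04,0.005,0,0,0,0,1],
    [-0.15,0.019,0,0,0,0,1],
    [-0.35,0.044,0,0,0,0,1],
    [-0.5,0.063,0.2,0,0,0,1],
    [-0.5,0.063,0.5,0,0,0,1],
    [-0.5,0.063,0.5,0,0,0,1],
  ],
)

```text
t: 17.18
ee_pos: [0.5126, -0.1032, 0.1044]
ee_rot: [0.001, 0.75, 0.662, 0.002]
force: [-0.6, 0.2, -1.2]
grip_width: 0.276
```

Run:
```python
from bl import *
im=get_image("wrist");crop(im,320,200,620,400,"w12",2.6)
crop(get_image("side"),310,240,400,320,"s12",8)
crop(get_image("scene"),210,215,350,315,"c12",5)
```

```text
t 17.175 board xyz [-78.5 -68.5 104.4] Fboard [-0.63  0.15 -1.22] T [0.04 0.01 0.02] yaw rel 90.07
```

View pics/w12.png

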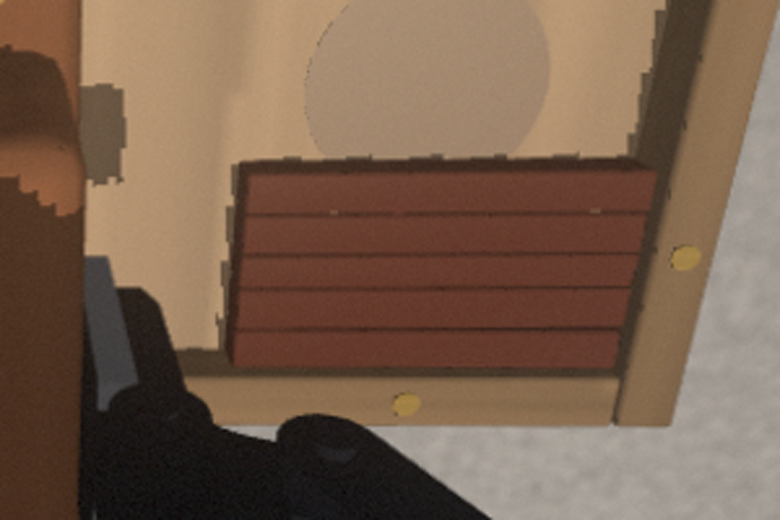

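View pics/s12.png

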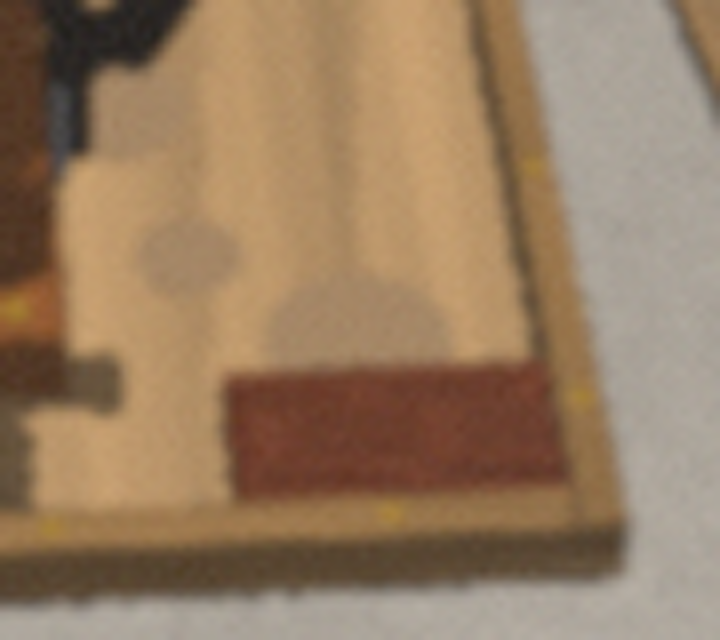

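View pics/c12.png

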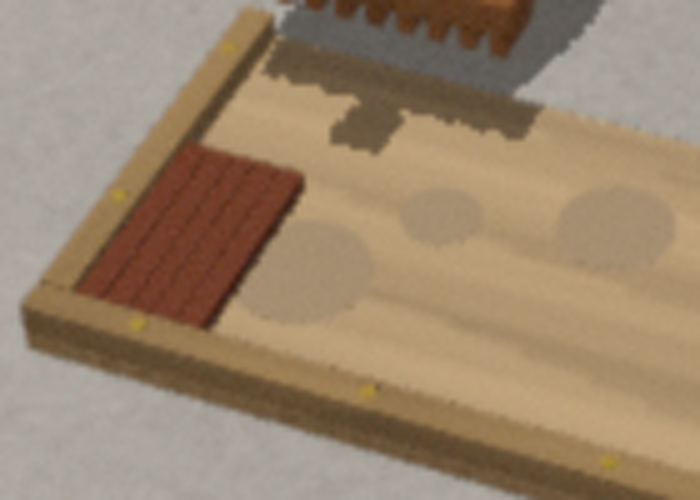

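Run:
```python
from bl import *
im=get_image("wrist");cv2.imwrite("pics/w13.png",im);crop(im,400,252,580,372,"w13c",4.4)
a=[p2w("wrist",[p],.022)[0] for p in [(415,265),(572,265),(411,341),(557,341)]]
print((Rz.inv().apply(np.array(a)-bd)*1e3).round(1))
```

```text
t 17.325 board xyz [-79.7 -68.4 102.1] Fboard [-0.33  0.06 -2.46] T [-0.    0.06  0.01] yaw rel 90.08
[[ -17.4  -76.8   22. ]
 [  79.5  -76.4   22. ]
 [ -15.5 -132.1   22. ]
 [  81.2 -131.1   22. ]]
```

View pics/w13c.png

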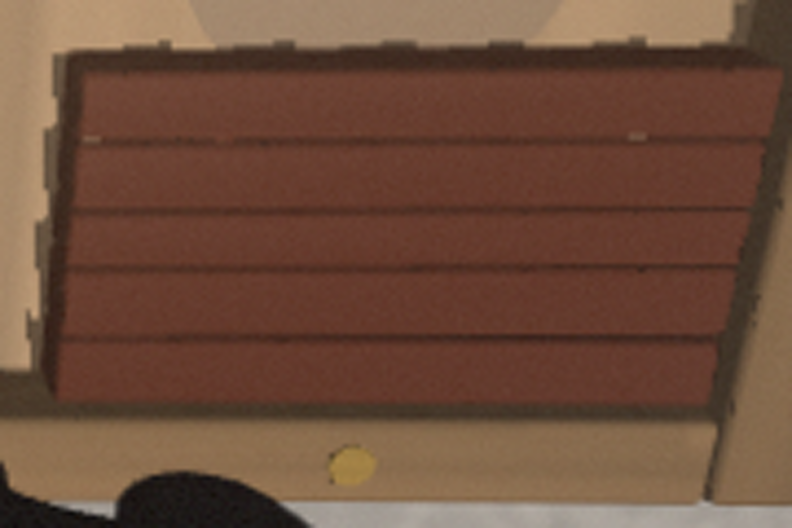

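Run:
```python
from bl import *
f=lambda p:(400+(p[0]+.5)/4.4-.5,252+(p[1]+.5)/4.4-.5)
for nm,z,ps in(("ledge",.026,[(100,418),(400,419),(680,420)]),("stick",.022,[(100,404),(400,404),(680,405)]),("endledge",.026,[(795,120),(760,290),(738,420)]),("ends",.022,[(785,70),(752,200),(712,400)]),("far",.022,[(85,70),(76,200),(58,400)])):
    P=p2w("wrist",[f(p) for p in ps],z);print(nm,(Rz.inv().apply(P-bd)[:,:2]*1e3).round(1).tolist())
# rake parking candidates
for p in [(.45,.27),(.46,.2)]: print(w2p("scene",[[*p,0]]))
print(p2w("side",[(226,195),(260,178),(355,195)],0))
```

```text
t 17.375 board xyz [-79.8 -68.5 101.9] Fboard [-0.29 -0.08 -1.44] T [ 0.04  0.   -0.02] yaw rel 90.08
ledge [[-8.8, -133.7], [36.1, -133.5], [77.4, -133.2]]
stick [[-7.7, -133.9], [37.8, -133.5], [79.7, -133.2]]
endledge [[83.6, -84.0], [84.5, -111.1], [85.8, -133.0]]
ends [[83.5, -78.1], [83.3, -98.6], [84.3, -132.3]]
far [[-14.8, -78.5], [-14.3, -99.2], [-14.2, -133.3]]
[[466.13250768 248.20517517]]
[[432.39809129 245.89012699]]
[[ 3.11727127e-01  3.42509383e-01 -1.11022302e-16]
 [ 4.25127449e-01  4.18765971e-01  0.00000000e+00]
 [ 7.12099346e-01  2.68980192e-01  0.00000000e+00]]
```

move_arm(
  rows=[
    [-0.1,0.4,0,0,0,0,1],
    [-0.2,0.85,0,0,0,0,1],
    [-0.2,1,0,0,0,0,1],
  ],
)

```text
t: 17.75
ee_pos: [0.4907, -0.0009, 0.1018]
ee_rot: [-0.001, 0.749, 0.663, -0.001]
force: [0.9, 0.1, -1.2]
grip_width: 0.272
```

move_arm(
  rows=[
    [-0.1,0.5,0,0,0,0,1],
    [-0.2,1,0,0,0,0,1],
  ],
)

```text
t: 18.0
ee_pos: [0.4716, 0.0974, 0.1022]
ee_rot: [0.0, 0.75, 0.661, -0.0]
force: [0.6, 0.1, -0.6]
grip_width: 0.271
```

move_arm(
  rows=[
    [-0.1,0.5,0,0,0,0,1],
    [-0.2,1,0,0,0,0,1],
    [-0.2,1,0,0,0,0,1],
  ],
)

```text
t: 18.38
ee_pos: [0.451, 0.2001, 0.102]
ee_rot: [-0.0, 0.748, 0.664, -0.0]
force: [0.2, -0.7, -1.4]
grip_width: 0.27
```

move_arm(
  rows=[
    [0,0.4,0,0,0,0,1],
    [0,0.4,-0.3,0,0,0,1],
    [0,0.4,-0.5,0,0,0,1],
    [0,0.4,-0.55,0,0,0,1],
    [0,0.4,-0.55,0,0,0,1],
    [0,0.4,-0.55,0,0,0,1],
  ],
)

```text
t: 19.12
ee_pos: [0.4523, 0.2367, 0.0483]
ee_rot: [0.0, 0.75, 0.662, 0.0]
force: [-0.1, 0.6, -0.7]
grip_width: 0.275
```

Run:
```python
from bl import *
print(s['ee_pos'],s['force'])
crop(get_image("side"),190,140,320,240,"s14",6)
```

```text
t 19.125 board xyz [-180.7  261.2   48.3] Fboard [-0.16  0.6  -0.74] T [ 0.02 -0.02 -0.01] yaw rel 90.04
[0.45231583 0.23672081 0.04825808] [-0.07878596  0.61686128 -0.7377494 ]
```

View pics/s14.png

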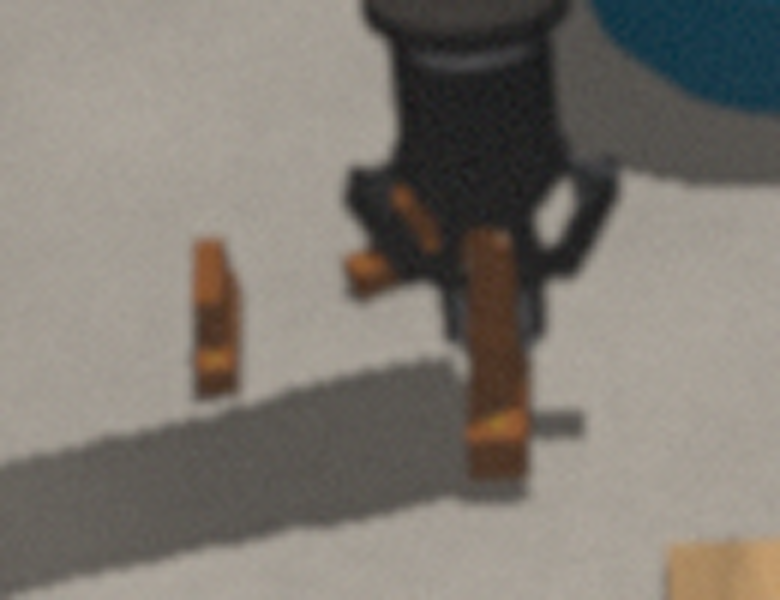

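move_arm(
  rows=[
    [0,0,-0.06,0,0,0,1],
    [0,0,-0.095,0,0,0,1],
    [0,0,-0.105,0,0,0,1],
    [0,0,-0.11,0,0,0,1],
  ],
)

```text
t: 19.68
ee_pos: [0.4517, 0.2368, 0.0369]
ee_rot: [-0.0, 0.75, 0.662, -0.0]
force: [-6.7, -3.3, 23.7]
grip_width: 0.274
```

move_arm(
  rows=[
    [0,0,-0.004,0,0,0,1],
    [0,0,-0.008,0,0,0,1],
  ],
)

```text
t: 19.92
ee_pos: [0.4517, 0.2368, 0.0369]
ee_rot: [-0.001, 0.75, 0.662, 0.0]
force: [-12.0, -6.1, 42.8]
grip_width: 0.276
```

move_arm(
  rows=[
    [0,0,0.01,0,0,0,1],
    [0,0,0.012,0,0,0,1],
    [0,0,0.012,0,0,0,0.4],
    [0,0,0.012,0,0,0,0.2],
    [0,0,0.012,0,0,0,0],
    [0,0,0.012,0,0,0,0],
    [0,0,0.012,0,0,0,0],
    [0,0,0.012,0,0,0,0],
  ],
)

```text
t: 20.92
ee_pos: [0.4518, 0.2368, 0.037]
ee_rot: [-0.0, 0.75, 0.662, 0.0]
force: [-0.6, -0.2, 0.8]
grip_width: 0.999
```

move_arm(
  rows=[
    [0,0,0.2,0,0,0,0],
    [0,0,0.5,0,0,0,0],
    [0,0,1,0,0,0,0],
    [0,0,1,0,0,0,0],
  ],
)

```text
t: 21.42
ee_pos: [0.4532, 0.2378, 0.1399]
ee_rot: [-0.0, 0.75, 0.662, 0.003]
force: [0.2, -0.1, -0.6]
grip_width: 0.999
```

move_arm(
  rows=[
    [0,0.5,0.5,0,0,0,0],
    [0,1,0.5,0,0,0,0],
    [0,1,0.5,0,0,0,0],
  ],
)

```text
t: 21.8
ee_pos: [0.4507, 0.3413, 0.1867]
ee_rot: [-0.0, 0.748, 0.664, 0.0]
force: [0.9, -0.6, -0.6]
grip_width: 1.001
```

Run:
```python
from bl import *
print(s['ee_pos'],s['force'])
cv2.imwrite("pics/s15.png",get_image("side"));cv2.imwrite("pics/c15.png",get_image("scene"))
a=cv2.imread("pics/s15.png");crop(a,310,240,400,320,"s15c",8)
```

```text
t 21.8 board xyz [-195.4  364.8  186.7] Fboard [ 0.97 -0.52 -0.59] T [ 0.01 -0.01 -0.01] yaw rel 90.39
[0.45071579 0.34132454 0.18669096] [ 0.89719337 -0.6411222  -0.58520179]
```

View pics/s15.png

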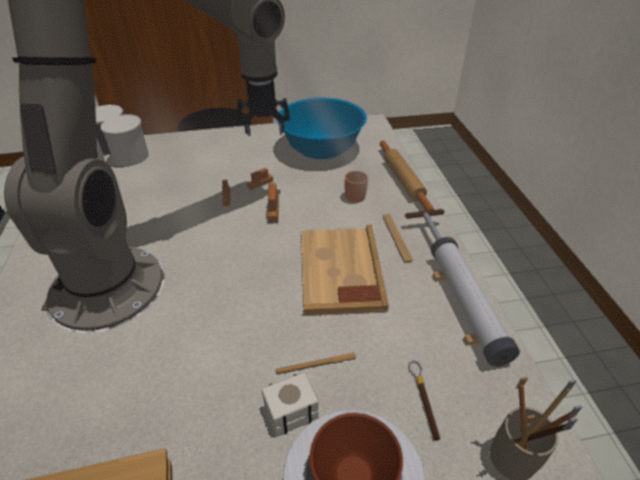

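View pics/c15.png

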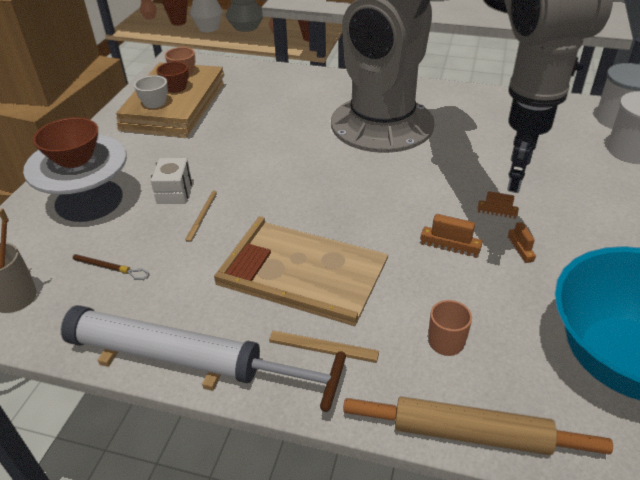

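View pics/s15c.png

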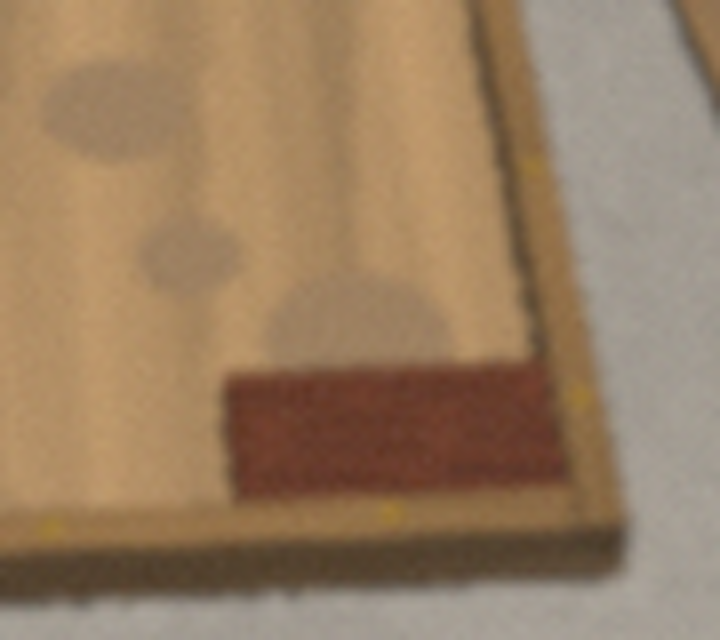

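The rake is upright on the bare table at scene pixel (451,235). The row sits tight in the corner at (248,262), everything else is where it was, and the gripper is clear. I'm handing in now.

Run:
```python
from rig import arm
print(arm.sign_off())
```

```text
the job is handed in; nothing more can be done
None
```

I handed the job in at about 22 s of the 61 s allowed. With the largest rake I combed the five sticks against the side ledge, where the stop came at about 5.5 N. I then raked their ends against the end ledge, stopping at about 7 N. The rake now stands upright on the bare table, clear of the board.

- **Row:** in the last wrist picture the row lay parallel and level with the side ledge, with no measurable difference. The ends measured about 0 to 1.5 mm from the end ledge, roughly the camera's accuracy. The final side and scene pictures show the row unchanged and the bystanders where they were.
- **Small gap:** two light specks between the fourth and fifth sticks from the side ledge suggest a gap of well under 1 mm there. I left it and did not comb again.
- **Force when setting the rake down:** the force reading rose to about 43 N as I pressed the rake onto the table. That was through the rake, not the arm or gripper body, and below the 120 N wrist limit, but it was more than I intended.

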